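Build the cooling pack for two rubber moulds

ROBOT

A 6-joint arm with a two-finger parallel gripper is mounted at the origin on a cart in front of the work surface, level with it; the furniture and walls round the work are solid. World frame = base frame: x ahead of the robot, y to its left, z up, the work surface at z = 0. Lengths are in m, angles in rad, forces in N, time in s.
With the tool pointing down it reaches from about 0.25 to 0.775 m from the base axis. Payload 4 kg.
Tool frame: the origin (TCP) lies at the very end of the fingers, on their centre line; the grasp point (between the pads) lies 19 mm behind it; z points along the fingers, y is the line along which they close (so a half turn about z gives the same grasp; the last joint's range is limited). The gripper opens to 94 mm and grips with 3 to 60 N. Pads are 16 mm wide; open, the fingers measure 119 mm over their backs; the gripper's body (75 mm by 177 mm) begins 78 mm behind the grasp point.
Start: joints at [1.157, 0.087, 1.371, -0, 1.684, -0.103], TCP at [0.168, 0.524, 0.206] pointing down, gripper open.
Joint ranges: [-3.1, 3.1], [-0.76, 2.03], [0.27, 2.55], [-1.08, 4.22], [0.17, 2.65], [-2.57, 2.57]. Speed limits (rad/s): [2.79, 2.79, 3.14, 3.14, 3.14, 3.14].

INTERFACE

Orientations are given as [roll, pitch, yaw] about the fixed x, y, z axes, in that order (R = Rz(yaw) Ry(pitch) Rx(roll)).
In Python, from bench import robot gives the robot as it stands. The module is installed in compiled form; this text tells all that it offers.
- The arm moves only by the tool move_arm, never from a script. Its argument "deltas" is one flat list of numbers, 7 for each row, row after row: the turn, a rotation vector about the tool's x, y, z in rad, then the shift along the tool's x, y, z in cm, then the closure, from -1 (fully open) to 1 (shut). A call has 1 to 8 rows; each row is the pose to reach, as a shift and turn from the pose commanded when the call began, along the tool's axes at that moment; what a row does not reach only later rows make up. A row lasts 1/10 s, in which the tool goes at most 50 mm and 8.59 degrees, less where a joint would pass 70% of its speed; a pose out of reach is approached as far as the arm can. A call with a gripper value outside its range is refused whole. The fingers move at their own pace and stop on an object; the grip force is fixed at half the most. Time passes only in rows, so rows that repeat a pose let the fingers close. It gives the time, the measured TCP pose, the force, the opening and the grip force at its end, in the units of the state.
- robot.get_obs(): the state, without advancing time (a new reading comes with each control period).
- robot.snapshot(name): name is "scene" or "top" or "wrist"; returns a dict with "image" (480x640x3 uint8, red, green, blue), "depth" (480x640 float32, m along the optical axis (not along the pixel's ray), 0 where there is no reading), "fov_y" (degrees; the focal length in pixels is half the picture's height over the tangent of half this angle, whatever the lens; pixels are square), "cx", "cy" (the principal point, pixels), "origin" and "orientation" of the camera in the world; the wrist camera has in their place "T_tool_cam" (4x4, takes a point from camera to tool coordinates, whose origin is the TCP and whose axes are the flange's). Camera axes: x right, y up, looking along -z (the intrinsics and any distortion apply to the point x, -y, -z); pixel columns grow to the right and rows downward; lengths in m; the calibration is good to about 2 mm. The wrist camera is an equidistant fisheye: a pixel r from the principal point sees the ray r / f radians off the axis. A picture is of the moment at which its call begins: read the wrist's pose just before it.
- robot.close_job(): hands the job in; it is judged then, once.
The state is a dict: "time": time; "joint_positions": joint angles; "qvel": joint speeds; "joint_torque": joint torques, N m; "tool_pos": TCP position; "ee_rot": TCP orientation; "wrist_force": force on the tool from outside, world axes, zero at the start; "wrist_torque": the same for the moment, N m; "width": finger opening in m; "finger_force": force on a finger pad.
Only numpy, scipy, OpenCV 4.12 (cv2) and the standard library are available. Lean on these libraries where they do the work, as an engineer would, in place of code of your own. Each camera call takes 0.05 s, during which the arm holds its last target. There are 200 camera calls.

TASK

Two rubber moulds have to cool flat under a weight. On the dark cooling bed, build one pack from the bottom up, in this order: the large pink mould, the flat aluminium plate, the small pink mould, and last the steel weight standing with its knob up; centre each on the one below, with the long sides of the moulds and the plate in line with the long sides of the bed. Let go of everything, and leave the talc pot, the opened mould and the tweezers where they are.

Things in the scene. Friction and masses are not known exactly. Their poses are not given: they have to be found in the camera images.
- cooling_bed: fixed dark steel slab, 110 x 80 mm, top face flat at 14 mm above the bench, with a thin bright outline 88 x 64 mm round its middle. It does not move during the job, but stands elsewhere each time. Origin: centre of the underside, at bench level; x along its 110 mm side, z up.
- large_mould: the larger loose pink rubber mould, a block 80 x 57 x 31 mm (31 high), about 0.155 kg; x along its 80 mm side: grip it across the 57 mm (y). Goes first, on the bed. Origin: centre of the underside; z up when it lies as at the start.
- plate: flat bright aluminium plate 88 x 62 x 16 mm (16 high), about 0.2 kg, bare but for four small dark screws; x along its 88 mm side: grip it across the 62 mm (y). Goes second, on the large mould. Origin: centre of the underside; z up when it lies as at the start.
- small_mould: the smaller loose pink rubber mould, a block 63 x 44 x 23 mm (23 high), about 0.067 kg; x along its 63 mm side: grip it across the 44 mm (y). Goes third, on the plate. Origin: centre of the underside; z up when it lies as at the start.
- weight: round turned steel weight, about 0.28 kg, 46 mm high: a disc 42 mm in diameter and 20 mm high, then a thin neck (13 mm in diameter), then a grip knob 24 mm in diameter from 31 to 46 mm above the underside. Grip it by the knob. Goes last, on the small mould; its turn about the vertical does not matter. Origin: centre of the underside; z up when it lies as at the start.
- talc_pot: bystander: open off-white round pot, 71 mm in diameter, 45 mm high; not to be disturbed. Origin: centre of the underside; z up when it lies as at the start.
- opened_mould: bystander: opened mould half, 86 x 66 x 24 mm, cream below with a dull dark pink top face; not one of the two moulds of the pack, not to be disturbed. x along its 86 mm side. Origin: centre of the underside; z up when it lies as at the start.
- tweezers: bystander: thin steel tweezers 122 x 12 x 10 mm lying flat; not to be disturbed. x along their length. Origin: centre of the underside; z up when it lies as at the start.
Not all that is in view belongs to the job. What is shaped like the small_mould but blue or green is not meant.

How it is judged:
On the way, in this order (a step that is already met when the one before it is completed fails the run):
1. large mould lies square in the middle of the cooling bed (horizontal distance between large_mould and cooling_bed below 0.012 m and z of large_mould in the frame of cooling_bed between 0.01 and 0.018 m and angle between large_mould's own z axis and vertical below 0.1 rad and angle between the x axis of large_mould and the x axis of cooling_bed, either way round below 0.2 rad), for 0.2 s.
2. aluminium plate lies on the large mould (horizontal distance between plate and large_mould below 0.012 m and z of plate in the frame of large_mould between 0.027 and 0.035 m and angle between plate's own z axis and vertical below 0.1 rad and angle between the x axis of plate and the x axis of large_mould, either way round below 0.2 rad), for 0.2 s.
3. small mould lies on the plate (horizontal distance between small_mould and plate below 0.012 m and z of small_mould in the frame of plate between 0.012 and 0.02 m and angle between small_mould's own z axis and vertical below 0.1 rad and angle between the x axis of small_mould and the x axis of plate, either way round below 0.2 rad), for 0.2 s.
4. weight stands on the small mould, knob up (horizontal distance between weight and small_mould below 0.012 m and z of weight in the frame of small_mould between 0.019 and 0.027 m and angle between weight's own z axis and vertical below 0.1 rad), for 0.2 s.
At the end, for the whole second after the job is handed in: From the bottom: bed, large mould, plate, small mould, weight; each flat (tilt under 0.1 rad) and resting (height within 4 mm) on the one below, centres within 12 mm, moulds and plate within 0.2 rad of the direction of the one below (either way round); all released and at rest (all of step 1 and all of step 2 and all of step 3 and all of step 4 and linear speed of each of large_mould, plate, small_mould, weight below 0.02 m/s); the robot touches nothing.
It fails at once if the talc pot is shifted by more than 20 mm or tipped (distance of talc_pot from where it was at the start of the episode above 0.02 m or angle between talc_pot's own z axis and vertical above 0.5 rad).
It fails at once if the opened mould is shifted by more than 20 mm or tipped (distance of opened_mould from where it was at the start of the episode above 0.02 m or angle between opened_mould's own z axis and vertical above 0.5 rad).
It fails at once if the tweezers is shifted by more than 20 mm or tipped (distance of tweezers from where it was at the start of the episode above 0.02 m or angle between tweezers's own z axis and vertical above 0.5 rad).
It also fails if it takes over 109 s, if anything falls off the work surface, if the arm or the gripper's body presses on something with over 40 N, if the wrist force passes 120 N, or if a joint passes its speed limit or range.

## Working session

There is one attempt and no reset: what is moved stays moved. The work goes in short steps, Python scripts to look and compute and a tool call to move; the robot and the scene stay as the last step left them, time stands still between calls to the robot, and variables do not carry over. Pictures are saved under pics/ and viewed, at most 14 in all, crops included, and the job is handed in when it is done.

Besides the shell and the picture viewer there is one more tool, called after "Emit:" by a JSON object that holds its "method" and its "body". move_arm: Moves the arm, as the interface text tells. Its arguments: {"type":"object","properties":{"deltas":{"type":"array","items":{"type":"number"}}},"required":["deltas"]}

```bash
mkdir -p pics; python3 - <<'E'
from bench import robot
import cv2,numpy as np,pickle
o=robot.get_obs();print(o)
for n in("top","scene"):
    s=robot.snapshot(n);pickle.dump(s,open(n+".pkl","wb"));cv2.imwrite(f"pics/{n}0.png",s["image"][:,:,::-1])
    print(n,s["fov_y"],s["cx"],s["cy"],s["origin"],s["orientation"],[k for k in s],(s["depth"]>0).mean())
E
```

```text
{'time': 0.0, 'joint_positions': array([ 1.15687456e+00,  8.79453188e-02,  1.37224789e+00, -9.41770543e-06,
        1.68361220e+00, -1.03062180e-01]), 'qvel': array([-1.79911822e-05,  2.24347036e-03,  1.49234482e-03,  5.44970487e-04,
        5.41758042e-04,  1.15917511e-03]), 'joint_torque': array([-1.56386712e-03, -3.40169120e+01, -3.02430046e+01,  7.16681918e-02,
        3.26802337e-02, -1.50625842e-04]), 'tool_pos': array([0.16799555, 0.5231317 , 0.20431272]), 'ee_rot': array([-3.13939067e+00, -2.18337717e-04,  2.83073177e+00]), 'wrist_force': array([-0.54205105, -0.59124482, -0.19811069]), 'wrist_torque': array([-0.00893881, -0.02427605,  0.01928153]), 'finger_force': 0.0, 'width': 0.09409235831511584}
top 48.40842214174781 321.60286396802576 241.85776314935111 [ 3.37018016e-01 -4.91892642e-04  1.13028940e+00] [ 0.16644565  0.00460086 -1.55795508] ['image', 'depth', 'fov_y', 'cx', 'cy', 'origin', 'orientation'] 0.995947265625
scene 44.64089573046928 322.34329669906754 235.6728622809783 [-0.2759785  -0.65004211  0.54210354] [ 1.11199242  0.00377279 -0.89288195] ['image', 'depth', 'fov_y', 'cx', 'cy', 'origin', 'orientation'] 0.9959733072916667
```

View pics/top0.png

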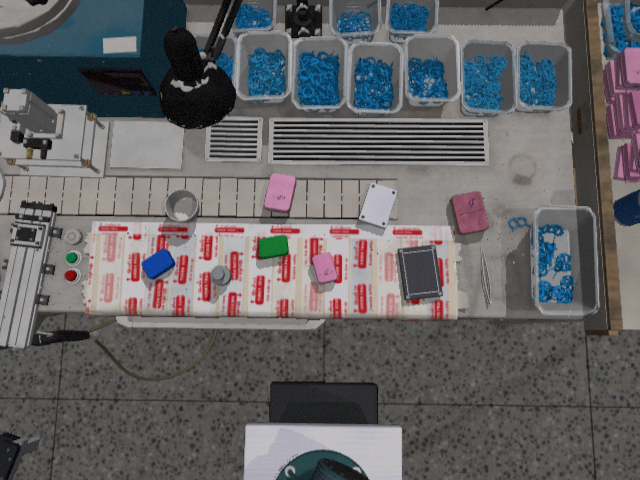

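View pics/scene0.png

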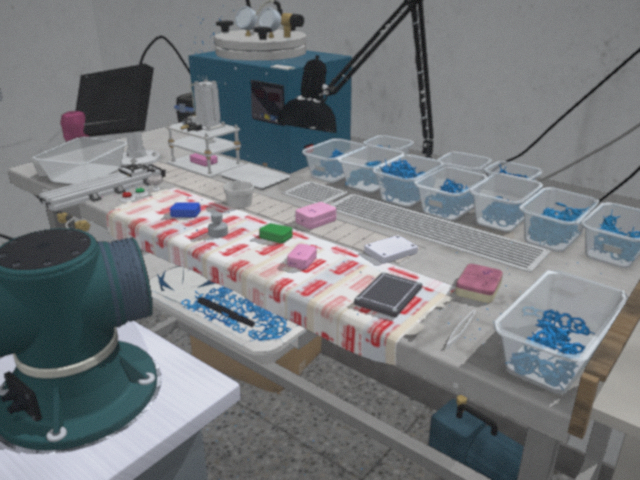

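Top view: the bed is at (420,272), with two loose pink blocks at (280,193) (larger) and (323,267) (smaller). The plate is at (378,204) and the weight at (220,275). Bystanders are the pot at (181,206), the opened mould (dull dark pink, cream below) at (469,212) and the tweezers at (485,275). The blue (157,264) and green (272,247) blocks are decoys. The two light-pink blocks fit the moulds, and I'll confirm them in a crop together with their measured sizes.

```bash
cat > h.py <<'E'
import numpy as np,cv2,pickle
from scipy.spatial.transform import Rotation as R
def cam(s,o=None):
    if "origin" in s: return np.array(s["origin"]),R.from_euler("xyz",s["orientation"]).as_matrix()
    T=np.eye(4);T[:3,:3]=R.from_euler("xyz",o["ee_rot"]).as_matrix();T[:3,3]=o["tool_pos"]
    T=T@s["T_tool_cam"];return T[:3,3],T[:3,:3]
def rays(s,px,fish=False):
    px=np.atleast_2d(px).astype(float);f=240/np.tan(np.radians(s["fov_y"])/2)
    d=(px-[s["cx"],s["cy"]])/f
    if fish:
        t=np.linalg.norm(d,axis=1,keepdims=True)+1e-12;d=d/t*np.tan(t)
    return np.c_[d[:,0],-d[:,1],-np.ones(len(d))]
def plane(s,px,z,o=None):
    c,M=cam(s,o);r=rays(s,px,o is not None)@M.T
    return c+r*((z-c[2])/r[:,2])[:,None]
def depthpts(s,px,o=None):
    c,M=cam(s,o);px=np.atleast_2d(px).astype(int);r=rays(s,px,o is not None)
    return c+(r*s["depth"][px[:,1],px[:,0]][:,None])@M.T
def blob(m,near):
    n,l,st,ce=cv2.connectedComponentsWithStats(m.astype(np.uint8))
    i=1+np.argmin(np.linalg.norm(ce[1:]-near,axis=1)+1e4*(st[1:,4]<80));return l==i
def rect(P):
    (c,(w,h),a)=cv2.minAreaRect((P[:,:2]*1000).astype(np.float32))
    if w<h:w,h,a=h,w,a+90
    return np.round([c[0],c[1],w,h],1),round((a+90)%180-90,1)
E
python3 - <<'E'
from h import *
s=pickle.load(open("top.pkl","rb"));im=s["image"]
yy,xx=np.mgrid[:480,:640];P=depthpts(s,np.c_[xx.ravel(),yy.ravel()]).reshape(480,640,3);Z=P[...,2]
print("paper z",np.median(Z[225:310,100:450]))
for n,p,h in[("large",(280,193),.031),("small",(323,267),.023),("plate",(378,204),.016),("bed",(420,272),.014),("weight",(220,275),.046),("pot",(181,206),.045),("opened",(469,212),.024),("tweez",(486,275),.01),("blue",(157,264),.023),("green",(272,247),.023)]:
    w=np.zeros((480,640),bool);w[p[1]-40:p[1]+40,p[0]-40:p[0]+40]=1
    m=blob(w&(abs(Z-h)<(.006 if h>.015 else .006)),p)
    print(n,m.sum(),"z",np.round(np.median(Z[m]),4),rect(P[m]))
c=im[170:310,140:500];cv2.imwrite("pics/crop.png",cv2.resize(c[:,:,::-1],(792,308),interpolation=cv2.INTER_CUBIC))
E
```

```text
paper z 0.0009516416115379345
large 885 z 0.029 (array([630.8,  98. ,  80.5,  55.7]), -11.3)
small 565 z 0.0224 (array([470.2,   1. ,  61.7,  41.8]), 16.9)
plate 1148 z 0.0152 (array([ 607.8, -112.4,   89.1,   61.8]), -17.9)
bed 1970 z 0.0141 (array([ 464.3, -199.8,  110.4,   80.7]), 7.3)
weight 113 z 0.0464 (array([451.2, 218.5,  23.1,  22.1]), -89.0)
pot 186 z 0.0433 (array([594.8, 301.7,  69.2,  68.4]), 87.3)
opened 1153 z 0.0222 (array([ 591.8, -306.3,   85.4,   66.7]), 11.2)
tweez 82 z 0.0069 (array([ 407. , -292. ,   31.7,   15.7]), 4.3)
blue 572 z 0.0226 (array([474.7, 352.2,  62.4,  42.1]), -55.8)
green 551 z 0.0225 (array([513.9, 110.2,  61.8,  42.3]), -79.8)
```

View pics/crop.png

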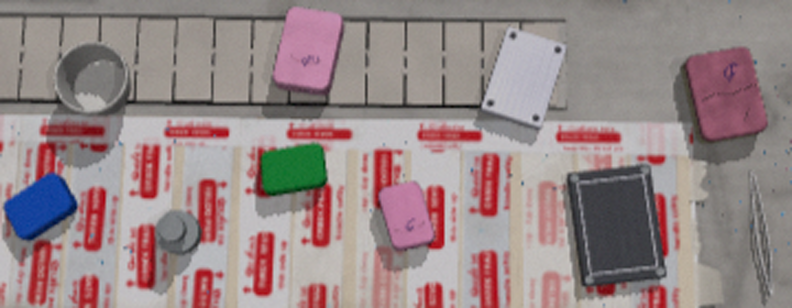

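Crop: the light-pink blocks at (308,50) and (406,215) are the large and small moulds. Their sizes (80x56 and 62x42 mm) match, and the dark pink one at (727,93) is the opened mould, 85x67 mm. I'll start with the large mould.

```bash
cat > go.py <<'E'
import sys
from h import *
from bench import robot
# usage: go.py x y z yawdeg(axis mod 180) -> deltas from measured pose
x,y,z,a=map(float,sys.argv[1:5]);o=robot.get_obs()
M=R.from_euler("xyz",o["ee_rot"]);c=np.degrees(o["ee_rot"][2]);a=a+180*np.round((c-a)/180)
T=R.from_euler("xyz",[np.pi,0,np.radians(a)])
print("turn",np.round((M.inv()*T).as_rotvec(),4),"shift cm",np.round(M.inv().apply(np.array([x,y,z])-o["tool_pos"])*100,2),
 "| pos",np.round(o["tool_pos"],4),"rpy",np.round(o["ee_rot"],4),"w",round(o["width"],4),"ff",round(o["finger_force"],1),"F",np.round(o["wrist_force"],1),"j6",round(o["joint_positions"][5],2),"t",o["time"])
E
python3 go.py .631 .098 .15 -11.3
```

```text
turn [-0.0019 -0.0003 -0.1136] shift cm [-57.09 -26.31   5.48] | pos [0.168  0.5232 0.2044] rpy [-3.1397e+00 -2.0000e-04  2.8308e+00] w 0.0943 ff 0.0 F [ 0.1 -0.4 -1. ] j6 -0.1 t 0.1
```

Emit:
{"method": "move_arm", "body": {"deltas": [0,0,-0.1136,-57.1,-26.3,4,-1,0,0,-0.1136,-57.1,-26.3,4,-1,0,0,-0.1136,-57.1,-26.3,4,-1,0,0,-0.1136,-57.1,-26.3,4,-1,0,0,-0.1136,-57.1,-26.3,4,-1,0,0,-0.1136,-57.1,-26.3,4,-1,0,0,-0.1136,-57.1,-26.3,4,-1,0,0,-0.1136,-57.1,-26.3,4,-1]}}

```text
time: 0.9
tool_pos: [0.4633, 0.2521, 0.1795]
ee_rot: [-3.142, -0.001, 2.944]
wrist_force: [-0.5, 0.4, 0.0]
width: 0.0941
finger_force: 0.0
```

```bash
python3 go.py .631 .098 .15 -11.3
```

```text
turn [-0.0001 -0.0005 -0.0001] shift cm [-19.47 -11.82   2.94] | pos [0.4633 0.2521 0.1795] rpy [-3.1415e+00 -5.0000e-04  2.9443e+00] w 0.0941 ff 0.0 F [-0.5  0.4  0. ] j6 -0.98 t 0.9
```

Emit:
{"method": "move_arm", "body": {"deltas": [0,0,0,-19.5,-11.8,3,-1,0,0,0,-19.5,-11.8,3,-1,0,0,0,-19.5,-11.8,3,-1,0,0,0,-19.5,-11.8,3,-1,0,0,0,-19.5,-11.8,3,-1,0,0,0,-19.5,-11.8,3,-1,0,0,0,-19.5,-11.8,3,-1,0,0,0,-19.5,-11.8,3,-1]}}

```text
time: 1.7
tool_pos: [0.6297, 0.1009, 0.1502]
ee_rot: [3.141, -0.001, 2.946]
wrist_force: [-0.7, 0.2, 0.1]
width: 0.0942
finger_force: 0.0
```

```bash
python3 go.py .631 .098 .15 -11.3; python3 - <<'E'
from h import *
from bench import robot
o=robot.get_obs();s=robot.snapshot("wrist");cv2.imwrite("pics/w1.png",s["image"][:,:,::-1]);pickle.dump((s,o),open("w1.pkl","wb"))
hsv=cv2.cvtColor(s["image"],cv2.COLOR_RGB2HSV);m=(hsv[...,0]>140)&(hsv[...,0]<176)&(hsv[...,1]>40)&(hsv[...,2]>110)
print(s["fov_y"],s["cx"],s["cy"],s["T_tool_cam"])
n,l,st,ce=cv2.connectedComponentsWithStats(m.astype(np.uint8))
for i in range(1,n):
    if st[i,4]>500:
        p=np.argwhere(l==i)[:,::-1];print(ce[i],st[i,4],rect(plane(s,p,.031,o)), "med z",np.median(depthpts(s,p,o)[:,2]))
E
```

```text
turn [ 0.0005 -0.0006  0.0012] shift cm [-0.19 -0.26  0.02] | pos [0.6297 0.1009 0.1502] rpy [ 3.1411e+00 -6.0000e-04  2.9456e+00] w 0.0942 ff 0.0 F [-0.7  0.2  0.1] j6 -1.31 t 1.7
65.70646984690485 324.02829099710567 244.9935353504386 [[ 1.34389148e-03  9.66922840e-01  2.55065513e-01  7.41314004e-02]
 [ 9.99999090e-01 -1.26857445e-03 -4.59790264e-04  1.58717030e-03]
 [-1.21012114e-04  2.55065898e-01 -9.66923664e-01 -1.79935607e-01]
 [ 0.00000000e+00  0.00000000e+00  0.00000000e+00  1.00000000e+00]]
[178.49291693  85.36220219] 3106 (array([475.5,   9.2,  63.7,  43.2]), 16.6) med z 0.02262415210747043
[322.28017385 236.8114343 ] 5982 (array([628.8, 101.2,  80.2,  54.9]), -10.0) med z 0.029407855205934308
[  6.20175439 285.63859649] 570 (array([ 613.9, -269.6,   74.3,   34.5]), -32.2) med z 0.022571412521406597
```

View pics/w1.png

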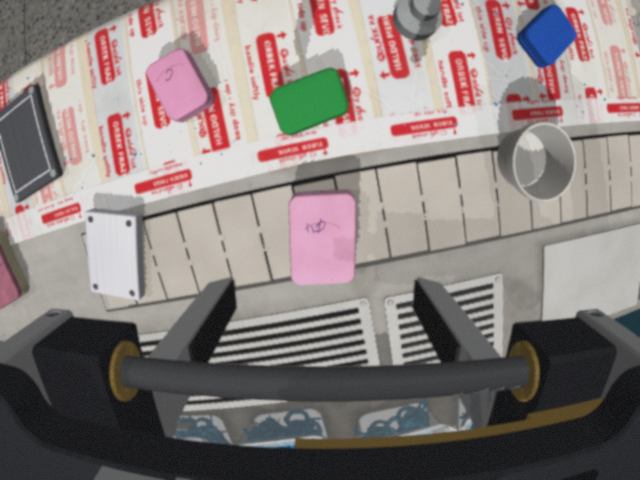

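The wrist view shows the large mould at (322,237), midway between the fingers, and the two cameras agree to 3 mm. Descending now.

Emit:
{"method": "move_arm", "body": {"deltas": [0,0,0,-0.1,-0.1,5,-1,0,0,0,-0.1,-0.1,10,-1,0,0,0,-0.1,-0.1,13,-1,0,0,0,-0.1,-0.1,14.4,-1,0,0,0,-0.1,-0.1,14.4,-1,0,0,0,-0.1,-0.1,14.4,1,0,0,0,-0.1,-0.1,14.4,1,0,0,0,-0.1,-0.1,14.4,1]}}

```text
time: 2.55
tool_pos: [0.633, 0.0989, 0.0089]
ee_rot: [3.14, 0.005, 2.945]
wrist_force: [1.3, -1.0, 0.8]
width: 0.0732
finger_force: 0.0
```

Emit:
{"method": "move_arm", "body": {"deltas": [0,0,0,0,0,0,1,0,0,0,0,0,0,1,0,0,0,0,0,0,1,0,0,0,0,0,0,1]}}

```text
time: 2.95
tool_pos: [0.6318, 0.0988, 0.0069]
ee_rot: [3.141, 0.001, 2.944]
wrist_force: [-0.4, 0.1, 4.0]
width: 0.0569
finger_force: 29.9
```

```bash
python3 go.py .4643 -.1998 .11 7.3
```

```text
turn [ 0.0004  0.0013 -0.3247] shift cm [ 10.56 -32.55 -10.34] | pos [0.6318 0.0988 0.0069] rpy [3.1410e+00 1.2000e-03 2.9443e+00] w 0.0569 ff 29.9 F [-0.4  0.1  4. ] j6 -1.31 t 2.95
```

Emit:
{"method": "move_arm", "body": {"deltas": [0,0,0,0,0,-5,1,0,0,0,0,0,-10.3,1,0,0,-0.1,3,-9,-10.3,1,0,0,-0.2,6,-18,-10.3,1,0,0,-0.325,10.6,-32.5,-10.3,1,0,0,-0.325,10.6,-32.5,-10.3,1,0,0,-0.325,10.6,-32.5,-10.3,1,0,0,-0.325,10.6,-32.5,-10.3,1]}}

```text
time: 3.75
tool_pos: [0.4822, -0.1639, 0.1079]
ee_rot: [3.141, -0.001, -3.013]
wrist_force: [0.4, -1.0, -1.3]
width: 0.0572
finger_force: 29.9
```

Emit:
{"method": "move_arm", "body": {"deltas": [0,0,0,0,0,0,1,0,0,0,0,0,0,1,0,0,0,0,0,0,1]}}

```text
time: 4.05
tool_pos: [0.4842, -0.1618, 0.1084]
ee_rot: [3.14, -0.0, -3.013]
wrist_force: [0.4, -0.1, -2.2]
width: 0.0571
finger_force: 29.9
```

```bash
python3 go.py .4643 -.1998 .022 7.3;python3 - <<'E'
from h import *
from bench import robot
o=robot.get_obs();s=robot.snapshot("wrist");cv2.imwrite("pics/w2.png",s["image"][:,:,::-1]);pickle.dump((s,o),open("w2.pkl","wb"))
hsv=cv2.cvtColor(s["image"],cv2.COLOR_RGB2HSV);m=(hsv[...,0]>140)&(hsv[...,0]<176)&(hsv[...,1]>40)&(hsv[...,2]>110)
m=blob(m,(322,280));p=np.argwhere(m)[:,::-1];print(m.sum(),p.min(0),p.max(0),p.mean(0),rect(plane(s,p,o["tool_pos"][2]-.007+.031,o)))
E
```

```text
turn [ 0.0012 -0.0004  0.0011] shift cm [ 2.46 -3.53  8.63] | pos [ 0.4842 -0.1618  0.1084] rpy [ 3.1404e+00 -4.0000e-04 -3.0131e+00] w 0.0571 ff 29.9 F [ 0.4 -0.1 -2.2] j6 -2.13 t 4.05
17180 [263 216] [385 366] [324.27764843 291.47799767] (array([ 476.3, -161.1,   75.1,   54.5]), 7.4)
```

View pics/w2.png

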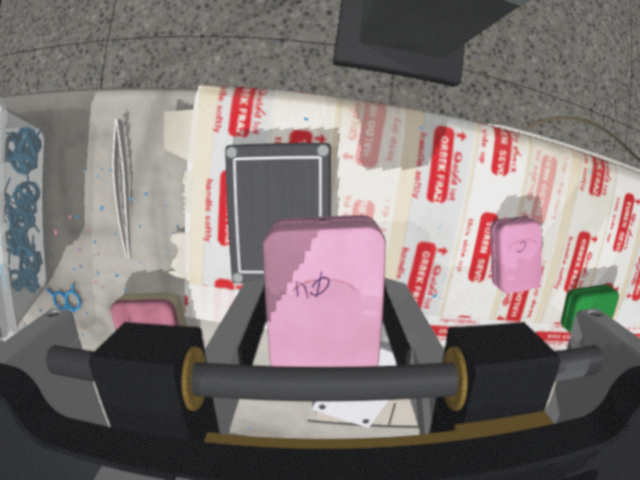

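The mould is held square at (324,291), offset along its length by less than 3 mm. The last move stopped short, so I'll finish the lateral part, then lower.

Emit:
{"method": "move_arm", "body": {"deltas": [0,0,0,2.35,-3.5,0,1,0,0,0,2.35,-3.5,3,1,0,0,0,2.35,-3.5,5,1,0,0,0,2.35,-3.5,7,1,0,0,0,2.35,-3.5,7.5,1,0,0,0,2.35,-3.5,7.5,1,0,0,0,2.35,-3.5,7.5,1]}}

```text
time: 4.8
tool_pos: [0.4663, -0.2001, 0.0349]
ee_rot: [-3.141, 0.001, -3.012]
wrist_force: [0.2, -0.4, -1.3]
width: 0.0569
finger_force: 29.9
```

```bash
python3 go.py .4657 -.1998 .0215 7.3
```

```text
turn [-0.0009  0.0013  0.0019] shift cm [0.06 0.04 1.34] | pos [ 0.4663 -0.2001  0.0349] rpy [-3.1407e+00  1.3000e-03 -3.0123e+00] w 0.0569 ff 29.9 F [ 0.2 -0.4 -1.3] j6 -2.22 t 4.8
```

Emit:
{"method": "move_arm", "body": {"deltas": [0,0,0,0,0,0.8,1,0,0,0,0,0,1.35,1,0,0,0,0,0,1.35,1,0,0,0,0,0,1.35,1]}}

```text
time: 5.2
tool_pos: [0.4662, -0.2008, 0.0223]
ee_rot: [-3.14, 0.002, -3.013]
wrist_force: [-2.0, 2.1, 5.7]
width: 0.0568
finger_force: 29.9
```

Emit:
{"method": "move_arm", "body": {"deltas": [0,0,0,0,0,0,0,0,0,0,0,0,0,-0.5,0,0,0,0,0,0,-0.5,0,0,0,0,0,0,-0.5,0,0,0,0,0,-4,-0.5,0,0,0,0,0,-9,-0.5,0,0,0,0,0,-12,-0.5,0,0,0,0,0,-12,-1]}}

```text
time: 6.0
tool_pos: [0.4682, -0.2021, 0.1464]
ee_rot: [-3.135, 0.009, -3.014]
wrist_force: [0.1, 0.3, 1.4]
width: 0.0754
finger_force: 0.0
```

```bash
python3 go.py .6078 -.1124 .14 -17.9
```

```text
turn [-0.0047  0.0105  0.4402] shift cm [-14.98   7.13   0.72] | pos [ 0.4682 -0.2021  0.1464] rpy [-3.1348  0.0091 -3.0138] w 0.0754 ff 0.0 F [0.1 0.3 1.4] j6 -2.22 t 6.0
```

Emit:
{"method": "move_arm", "body": {"deltas": [0,0,0.15,-5,2.4,0,-1,0,0,0.3,-10,4.8,0,-1,0,0,0.44,-15,7.1,0,-1,0,0,0.44,-15,7.1,0,-1,0,0,0.44,-15,7.1,0,-1,0,0,0.44,-15,7.1,0,-1,0,0,0.44,-15,7.1,0,-1]}}

```text
time: 6.7
tool_pos: [0.6037, -0.1115, 0.1396]
ee_rot: [-3.141, -0.002, 2.829]
wrist_force: [-0.4, 0.4, -0.4]
width: 0.094
finger_force: 0.0
```

```bash
python3 go.py .6078 -.1124 .004 -17.9; cat > look.py <<'E'
import sys
from h import *
from bench import robot
# look.py name  x0 y0 x1 y1 zlo zhi (mm world box): rects of points in height band from wrist and top depth
b=np.array(list(map(float,sys.argv[2:8])))/1000
o=robot.get_obs();yy,xx=np.mgrid[:480,:640];px=np.c_[xx.ravel(),yy.ravel()]
for n in("wrist","top"):
    s=robot.snapshot(n);cv2.imwrite(f"pics/{sys.argv[1]}_{n}.png",s["image"][:,:,::-1])
    P=depthpts(s,px,o if n=="wrist" else None);ok=s["depth"].ravel()>0
    k=ok&(P[:,0]>b[0])&(P[:,1]>b[1])&(P[:,0]<b[2])&(P[:,1]<b[3])&(P[:,2]>b[4])&(P[:,2]<b[5])
    if k.sum()>50: print(n,k.sum(),"z",np.round(np.median(P[k,2]),4),rect(P[k]))
    else: print(n,"none")
E
python3 look.py p1 540 -180 680 -50 9 22
python3 look.py m1 380 -260 550 -130 39 55
```

```text
turn [-0.0004 -0.0017 -0.0007] shift cm [-0.44  0.05 13.56] | pos [ 0.6037 -0.1115  0.1396] rpy [-3.1411e+00 -1.7000e-03  2.8285e+00] w 0.094 ff 0.0 F [-0.4  0.4 -0.4] j6 -1.53 t 6.7
wrist 7332 z 0.0159 (array([ 607.8, -109.7,   88.2,   62.8]), -17.8)
top 916 z 0.0154 (array([ 610.3, -113.1,   71.3,   62. ]), -17.4)
wrist 6073 z 0.0452 (array([ 465.7, -198.7,   79.6,   56.7]), 8.4)
top 569 z 0.0447 (array([ 463.9, -201.8,   78.5,   55.4]), 5.6)
```

The large mould sits at (465,-200) mm with its top at 45 mm, square on the bed. Now the plate.

Emit:
{"method": "move_arm", "body": {"deltas": [0,0,0,-0.4,0.1,5,-1,0,0,0,-0.4,0.1,9,-1,0,0,0,-0.4,0.1,12,-1,0,0,0,-0.4,0.1,13,-1,0,0,0,-0.4,0.1,13.5,-1,0,0,0,-0.4,0.1,13.5,-1,0,0,0,-0.4,0.1,13.5,1,0,0,0,-0.4,0.1,13.5,1]}}

```text
time: 7.7
tool_pos: [0.6106, -0.1115, 0.0077]
ee_rot: [3.141, 0.004, 2.829]
wrist_force: [0.1, -0.5, 0.0]
width: 0.0814
finger_force: 0.0
```

Emit:
{"method": "move_arm", "body": {"deltas": [0,0,0,0,0,0,1,0,0,0,0,0,0,1,0,0,0,0,0,0,1,0,0,0,0,0,0,1]}}

```text
time: 8.1
tool_pos: [0.6094, -0.1113, 0.006]
ee_rot: [-3.142, 0.001, 2.829]
wrist_force: [-0.6, -0.3, 2.3]
width: 0.0616
finger_force: 30.0
```

```bash
python3 go.py .465 -.200 .12 7.2
```

```text
turn [-2.000e-04  9.000e-04 -4.378e-01] shift cm [ 11.01 -12.88 -11.41] | pos [ 0.6094 -0.1113  0.006 ] rpy [-3.1416e+00  1.0000e-03  2.8295e+00] w 0.0616 ff 30.0 F [-0.6 -0.3  2.3] j6 -1.53 t 8.1
```

Emit:
{"method": "move_arm", "body": {"deltas": [0,0,0,0,0,-4,1,0,0,0,0,0,-8,1,0,0,0,0,0,-11.4,1,0,0,-0.15,3.7,-4.3,-11.4,1,0,0,-0.3,7.3,-8.6,-11.4,1,0,0,-0.438,10.9,-12.9,-11.4,1,0,0,-0.438,10.9,-12.9,-11.4,1,0,0,-0.438,10.9,-12.9,-11.4,1]}}

```text
time: 8.9
tool_pos: [0.4632, -0.2014, 0.1187]
ee_rot: [3.141, -0.002, -3.019]
wrist_force: [0.3, 0.8, -2.1]
width: 0.0619
finger_force: 30.0
```

Emit:
{"method": "move_arm", "body": {"deltas": [0,0,0,0,0,0,1,0,0,0,0,0,0,1,0,0,0,0,0,0,1]}}

```text
time: 9.2
tool_pos: [0.4665, -0.1997, 0.1191]
ee_rot: [3.141, -0.0, -3.014]
wrist_force: [-0.3, 0.9, -2.1]
width: 0.0619
finger_force: 30.0
```

```bash
python3 go.py .4665 -.200 .060 7.2;python3 look.py p2 380 -280 560 -110 112 140
```

```text
turn [ 0.0006 -0.0001  0.0017] shift cm [ 0.01 -0.03  5.91] | pos [ 0.4665 -0.1997  0.1191] rpy [ 3.1410e+00 -1.0000e-04 -3.0142e+00] w 0.0619 ff 30.0 F [-0.3  0.9 -2.1] j6 -2.21 t 9.2
wrist 20328 z 0.129 (array([ 463.4, -198.5,   85.5,   84.9]), 6.9)
top 370 z 0.1291 (array([ 434. , -206.3,   58.7,   25.6]), -82.8)
```

View pics/p2_wrist.png

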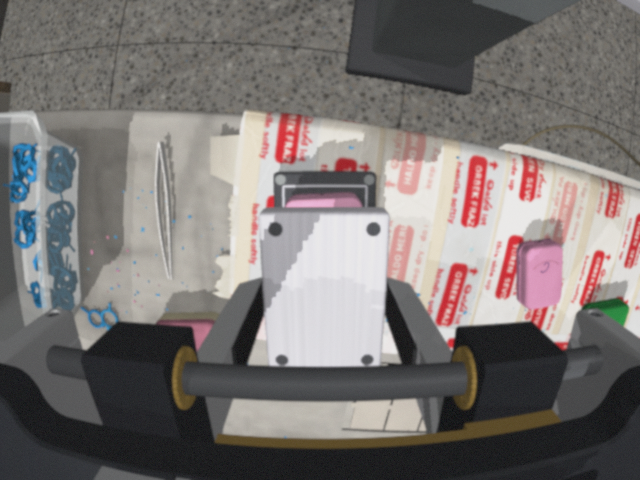

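The plate is held level and in line above the mould at (324,290). Its near edge puts the centre at about x = 465 mm. Lowering.

Emit:
{"method": "move_arm", "body": {"deltas": [0,0,0,0,0,3,1,0,0,0,0,0,5,1,0,0,0,0,0,6,1,0,0,0,0,0,6.4,1,0,0,0,0,0,6.75,1,0,0,0,0,0,6.8,1,0,0,0,0,0,6.8,1,0,0,0,0,0,6.8,1]}}

```text
time: 10.1
tool_pos: [0.4665, -0.2007, 0.0525]
ee_rot: [-3.141, 0.002, -3.016]
wrist_force: [-0.5, 0.7, 0.5]
width: 0.0618
finger_force: 30.0
```

Emit:
{"method": "move_arm", "body": {"deltas": [0,0,0,0,0,0.07,1,0,0,0,0,0,0.1,1,0,0,0,0,0,0.1,1]}}

```text
time: 10.4
tool_pos: [0.4664, -0.2007, 0.0521]
ee_rot: [-3.141, 0.002, -3.016]
wrist_force: [-1.8, 1.1, 5.2]
width: 0.0615
finger_force: 30.0
```

Emit:
{"method": "move_arm", "body": {"deltas": [0,0,0,0,0,0,0,0,0,0,0,0,0,-0.5,0,0,0,0,0,0,-0.5,0,0,0,0,0,0,-0.5,0,0,0,0,0,-2,-0.6,0,0,0,0,0,-6,-0.8,0,0,0,0,0,-10,-0.8,0,0,0,0,0,-10,-1]}}

```text
time: 11.2
tool_pos: [0.469, -0.2024, 0.1571]
ee_rot: [-3.134, 0.01, -3.016]
wrist_force: [1.4, 0.2, 0.4]
width: 0.0895
finger_force: 0.0
```

```bash
python3 go.py .472 .004 .13 16.8
```

```text
turn [-0.0085  0.0094 -0.1674] shift cm [-2.86 20.46  2.58] | pos [ 0.469  -0.2024  0.1571] rpy [-3.1339  0.0101 -3.0157] w 0.0895 ff 0.0 F [1.4 0.2 0.4] j6 -2.21 t 11.2
```

Emit:
{"method": "move_arm", "body": {"deltas": [0,0,-0.06,-1,5,0,-1,0,0,-0.12,-2,10,0,-1,0,0,-0.167,-2.8,15,1,-1,0,0,-0.167,-2.8,20.5,2.5,-1,0,0,-0.167,-2.8,20.5,2.5,-1,0,0,-0.167,-2.8,20.5,2.5,-1,0,0,-0.167,-2.8,20.5,2.5,-1,0,0,-0.167,-2.8,20.5,2.5,-1]}}

```text
time: 12.0
tool_pos: [0.4683, 0.0049, 0.1258]
ee_rot: [-3.141, 0.001, -2.851]
wrist_force: [-0.1, 0.5, 0.4]
width: 0.094
finger_force: 0.0
```

```bash
python3 go.py .472 .004 .006 16.8; python3 look.py s1 420 -50 520 45 17 29
python3 look.py p3 380 -270 560 -130 56 68
```

```text
turn [-0.0009  0.0006 -0.0025] shift cm [-0.32 -0.18 11.98] | pos [0.4683 0.0049 0.1258] rpy [-3.1407e+00  6.0000e-04 -2.8509e+00] w 0.094 ff 0.0 F [-0.1  0.5  0.4] j6 -1.97 t 12.0
wrist 3804 z 0.0228 (array([470.1,   3.2,  61.8,  41.6]), 16.8)
top 229 z 0.0222 (array([452.7,  -4.2,  41.4,  25.4]), -74.0)
wrist 6748 z 0.0617 (array([ 465.5, -198.7,   88.4,   63.5]), 7.3)
top 1332 z 0.0611 (array([ 465. , -201.3,   88.2,   62.4]), 7.1)
```

The plate is centred at (465,-200), top at 61 mm, angle 7.2°. Now the small mould at (470,2).

Emit:
{"method": "move_arm", "body": {"deltas": [0,0,0,-0.1,-0.3,5,-1,0,0,0,-0.1,-0.3,9,-1,0,0,0,-0.1,-0.3,11,-1,0,0,0,-0.1,-0.3,12,-1,0,0,0,-0.1,-0.3,12,-1,0,0,0,-0.1,-0.3,12,-1,0,0,0,-0.1,-0.3,12,1,0,0,0,-0.1,-0.3,12,1]}}

```text
time: 13.0
tool_pos: [0.4709, 0.0037, 0.007]
ee_rot: [-3.14, 0.003, -2.849]
wrist_force: [0.1, -0.9, 0.0]
width: 0.0814
finger_force: 0.0
```

Emit:
{"method": "move_arm", "body": {"deltas": [0,0,0,0,0,0,1,0,0,0,0,0,0,1,0,0,0,0,0,0,1,0,0,0,0,0,0,1,0,0,0,0,0,0,1,0,0,0,0,0,0,1]}}

```text
time: 13.6
tool_pos: [0.4696, 0.0038, 0.0054]
ee_rot: [-3.141, 0.0, -2.849]
wrist_force: [-0.2, -0.5, -0.2]
width: 0.0436
finger_force: 30.0
```

```bash
python3 go.py .465 -.200 .13 7.2
```

```text
turn [-1.000e-04  1.000e-04  1.672e-01] shift cm [  6.33 -19.38 -12.46] | pos [0.4696 0.0038 0.0054] rpy [-3.1415e+00  1.0000e-04 -2.8487e+00] w 0.0436 ff 30.0 F [-0.2 -0.5 -0.2] j6 -1.98 t 13.6
```

Emit:
{"method": "move_arm", "body": {"deltas": [0,0,0,0,0,-4,1,0,0,0,0,0,-8,1,0,0,0,0,0,-12.5,1,0,0,0.05,1.6,-4.8,-12.5,1,0,0,0.1,3.2,-9.7,-12.5,1,0,0,0.167,6.3,-15,-12.5,1,0,0,0.167,6.3,-19.4,-12.5,1,0,0,0.167,6.3,-19.4,-12.5,1]}}

```text
time: 14.4
tool_pos: [0.4649, -0.2047, 0.13]
ee_rot: [-3.14, -0.0, -3.022]
wrist_force: [-0.1, 0.6, -0.3]
width: 0.0435
finger_force: 30.0
```

Emit:
{"method": "move_arm", "body": {"deltas": [0,0,0,0,0,0,1,0,0,0,0,0,0,1,0,0,0,0,0,0,1]}}

```text
time: 14.7
tool_pos: [0.4652, -0.1984, 0.1302]
ee_rot: [3.141, -0.0, -3.014]
wrist_force: [0.5, -0.1, -0.9]
width: 0.0434
finger_force: 30.0
```

```bash
python3 go.py .465 -.200 .068 7.2;python3 look.py s2 380 -280 560 -110 142 154
```

```text
turn [ 0.0009 -0.0002  0.0022] shift cm [ 0.04 -0.16  6.22] | pos [ 0.4652 -0.1984  0.1302] rpy [ 3.1407e+00 -2.0000e-04 -3.0137e+00] w 0.0434 ff 30.0 F [ 0.5 -0.1 -0.9] j6 -2.21 t 14.7
wrist 10402 z 0.1476 (array([ 464. , -199.7,   65.9,   63. ]), -13.9)
top 80 z 0.1467 (array([ 439.8, -204.7,   34.2,   10.2]), -82.3)
```

Emit:
{"method": "move_arm", "body": {"deltas": [0,0,0,0,-0.15,3,1,0,0,0,0,-0.15,5,1,0,0,0,0,-0.15,5.8,1,0,0,0,0,-0.15,6.2,1,0,0,0,0,-0.15,6.3,1,0,0,0,0,-0.15,6.35,1,0,0,0,0,-0.15,6.35,1,0,0,0,0,-0.15,6.35,1]}}

```text
time: 15.6
tool_pos: [0.466, -0.2018, 0.0678]
ee_rot: [-3.141, 0.001, -3.016]
wrist_force: [0.8, 0.1, -0.7]
width: 0.0435
finger_force: 30.0
```

Emit:
{"method": "move_arm", "body": {"deltas": [0,0,0,0,0,0.05,1,0,0,0,0,0,0.1,1,0,0,0,0,0,0.1,1]}}

```text
time: 15.9
tool_pos: [0.4657, -0.2017, 0.0666]
ee_rot: [-3.141, 0.001, -3.016]
wrist_force: [-1.5, -0.3, 2.8]
width: 0.0431
finger_force: 30.0
```

Contact is at the expected height (0.0666). Releasing, then on to the weight.

Emit:
{"method": "move_arm", "body": {"deltas": [0,0,0,0,0,0,0.2,0,0,0,0,0,0,-0.2,0,0,0,0,0,0,-0.3,0,0,0,0,0,0,-0.3,0,0,0,0,0,-2,-0.5,0,0,0,0,0,-5,-0.7,0,0,0,0,0,-8,-0.7,0,0,0,0,0,-8,-0.7]}}

```text
time: 16.7
tool_pos: [0.4679, -0.2029, 0.1507]
ee_rot: [-3.136, 0.007, -3.016]
wrist_force: [1.5, 0.4, -0.1]
width: 0.0798
finger_force: 0.0
```

```bash
python3 go.py .451 .2185 .15 20
```

```text
turn [-0.0064  0.0068 -0.2232] shift cm [-3.61 42.02 -0.14] | pos [ 0.4679 -0.2029  0.1507] rpy [-3.136   0.0075 -3.0157] w 0.0798 ff 0.0 F [ 1.5  0.4 -0.1] j6 -2.22 t 16.7
```

Emit:
{"method": "move_arm", "body": {"deltas": [0,0,-0.03,-0.5,5,0,-0.7,0,0,-0.06,-1,10,0,-0.7,0,0,-0.1,-1.5,15,0,-0.7,0,0,-0.12,-2,20,0,-0.7,0,0,-0.15,-2.5,25,0,-0.7,0,0,-0.18,-3,30,0,-0.7,0,0,-0.2,-3.5,36,0,-0.7,0,0,-0.223,-3.6,42,0,-0.7]}}

```text
time: 17.5
tool_pos: [0.4497, 0.2, 0.1446]
ee_rot: [-3.142, -0.001, -2.792]
wrist_force: [0.9, -0.7, -0.8]
width: 0.0802
finger_force: 0.0
```

Emit:
{"method": "move_arm", "body": {"deltas": [0,0,0,0,2,0,-0.7,0,0,0,0,2,0,-0.7,0,0,0,0,2,0,-0.7]}}

```text
time: 17.8
tool_pos: [0.4433, 0.2166, 0.1448]
ee_rot: [-3.141, -0.002, -2.792]
wrist_force: [0.7, 0.3, 0.3]
width: 0.0798
finger_force: 0.0
```

```bash
python3 go.py .451 .2185 .023 20; python3 look.py k1 410 180 490 260 40 52
python3 look.py s3 400 -260 530 -140 78 92
```

```text
turn [-0.0007 -0.0018  0.0008] shift cm [-0.81 -0.08 12.18] | pos [0.4433 0.2166 0.1448] rpy [-3.1409e+00 -1.8000e-03 -2.7918e+00] w 0.0798 ff 0.0 F [0.7 0.3 0.3] j6 -1.58 t 17.8
wrist 724 z 0.0466 (array([451.8, 221.4,  24.3,  22.1]), 19.5)
top none
wrist none
top 636 z 0.0832 (array([ 465. , -202. ,   62.2,   42.3]), 9.0)
```

View pics/k1_wrist.png

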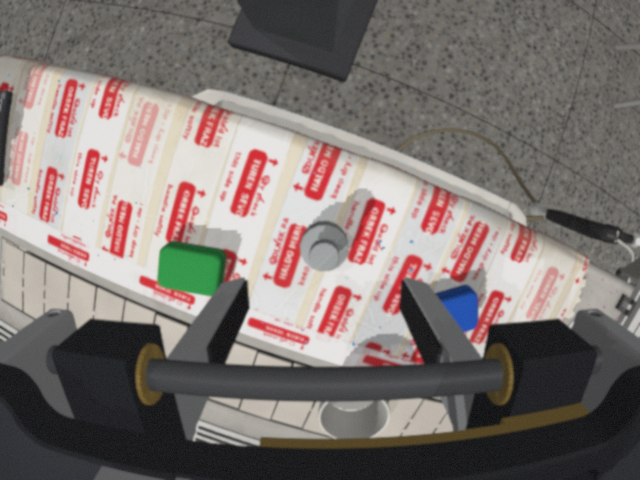

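The weight's knob is at (324,252), between the fingers, and both cameras put it near (451.5,220) mm. The small mould is in place at (465,-202), top at 83 mm. Gripping the knob.

Emit:
{"method": "move_arm", "body": {"deltas": [0,0,0,-0.9,0,4,-0.7,0,0,0,-0.9,0,8,-0.7,0,0,0,-0.9,0,11,-0.7,0,0,0,-0.9,0,11.8,-0.7,0,0,0,-0.9,0,12.2,-0.7,0,0,0,-0.9,0,12.2,-0.7,0,0,0,-0.9,0,12.2,-0.7,0,0,0,-0.9,0,12.2,1]}}

```text
time: 18.8
tool_pos: [0.4536, 0.2204, 0.0258]
ee_rot: [3.142, 0.004, -2.793]
wrist_force: [-0.3, 0.6, 0.4]
width: 0.0749
finger_force: 0.0
```

Emit:
{"method": "move_arm", "body": {"deltas": [0,0,0,0,0,0,1,0,0,0,0,0,0,1,0,0,0,0,0,0,1,0,0,0,0,0,0,1,0,0,0,0,0,0,1,0,0,0,0,0,0,1,0,0,0,0,0,0,1,0,0,0,0,0,0,1]}}

```text
time: 19.6
tool_pos: [0.4522, 0.2199, 0.0239]
ee_rot: [-3.142, -0.0, -2.793]
wrist_force: [-0.1, -0.1, 0.6]
width: 0.023
finger_force: 30.0
```

```bash
python3 go.py .465 -.2005 .16 7.2
```

```text
turn [-1.000e-04 -1.000e-04  2.231e-01] shift cm [ 13.16 -39.94 -13.61] | pos [0.4522 0.2199 0.0239] rpy [-3.1415e+00 -1.0000e-04 -2.7928e+00] w 0.023 ff 30.0 F [-0.1 -0.1  0.6] j6 -1.58 t 19.6
```

Emit:
{"method": "move_arm", "body": {"deltas": [0,0,0,0,0,-3,1,0,0,0,0,0,-7,1,0,0,0,0,0,-11,1,0,0,0,1,-3,-13.6,1,0,0,0.05,2.6,-8,-13.6,1,0,0,0.08,4.2,-13,-13.6,1,0,0,0.11,5.9,-18,-13.6,1,0,0,0.13,7.5,-23,-13.6,1]}}

```text
time: 20.4
tool_pos: [0.4592, -0.0131, 0.1594]
ee_rot: [3.141, -0.001, -2.923]
wrist_force: [0.5, -0.7, -3.1]
width: 0.0235
finger_force: 30.0
```

Emit:
{"method": "move_arm", "body": {"deltas": [0,0,0.03,0.8,-4,0,1,0,0,0.06,1.5,-8,0,1,0,0,0.09,2,-12,0,1,0,0,0.09,2,-14,0,1,0,0,0.09,2,-14,0,1,0,0,0.09,2,-14,0,1]}}

```text
time: 21.0
tool_pos: [0.4703, -0.1521, 0.1591]
ee_rot: [3.14, -0.001, -3.014]
wrist_force: [1.0, 0.4, -2.7]
width: 0.023
finger_force: 30.0
```

```bash
python3 go.py .465 -.2005 .115 7.2
```

```text
turn [ 0.002  -0.0014  0.0023] shift cm [ 1.14 -4.74  4.4 ] | pos [ 0.4703 -0.1521  0.1591] rpy [ 3.1396e+00 -1.4000e-03 -3.0136e+00] w 0.023 ff 30.0 F [ 1.   0.4 -2.7] j6 -2.13 t 21.0
```

Emit:
{"method": "move_arm", "body": {"deltas": [0,0,0,0.6,-2.5,0,1,0,0,0,1.1,-4.7,0,1,0,0,0,1.1,-4.7,0,1,0,0,0,1.1,-4.7,2,1,0,0,0,1.1,-4.7,3.5,1,0,0,0,1.1,-4.7,4.3,1,0,0,0,1.1,-4.7,4.3,1,0,0,0,1.1,-4.7,4.3,1]}}

```text
time: 21.8
tool_pos: [0.4663, -0.1998, 0.1174]
ee_rot: [3.142, 0.001, -3.012]
wrist_force: [0.2, -0.8, -2.1]
width: 0.023
finger_force: 30.0
```

```bash
python3 go.py .465 -.2010 .1085 7.2; python3 look.py k2 430 -230 500 -170 133 142
```

```text
turn [0.     0.0006 0.0043] shift cm [ 0.14 -0.1   0.89] | pos [ 0.4663 -0.1998  0.1174] rpy [ 3.1416e+00  6.0000e-04 -3.0117e+00] w 0.023 ff 30.0 F [ 0.2 -0.8 -2.1] j6 -2.22 t 21.8
wrist 2441 z 0.14 (array([ 465.3, -197.2,   46.9,   23.9]), -75.1)
top none
```

View pics/k2_wrist.png

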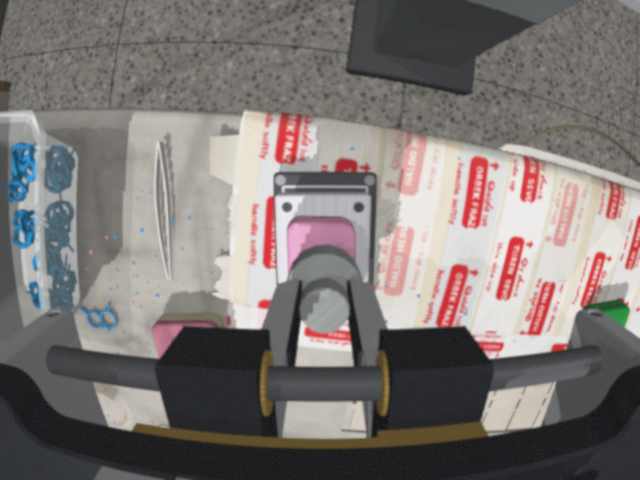

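The weight hangs upright over the small mould at (325,290), and the pack below is aligned. Lowering the last 9 mm.

Emit:
{"method": "move_arm", "body": {"deltas": [0,0,0,0.1,-0.1,0.4,1,0,0,0,0.1,-0.1,0.7,1,0,0,0,0.1,-0.1,0.85,1,0,0,0,0.1,-0.1,0.9,1,0,0,0,0.1,-0.1,0.9,1,0,0,0,0.1,-0.1,0.9,1]}}

```text
time: 22.5
tool_pos: [0.4651, -0.2017, 0.1079]
ee_rot: [3.142, 0.0, -3.013]
wrist_force: [0.1, 0.4, -2.8]
width: 0.0231
finger_force: 30.0
```

Still carrying its weight (-2.8 N), so it goes a little lower.

Emit:
{"method": "move_arm", "body": {"deltas": [0,0,0,0,0,0.05,1,0,0,0,0,0,0.1,1,0,0,0,0,0,0.1,1,0,0,0,0,0,0.1,1]}}

```text
time: 22.9
tool_pos: [0.4653, -0.2018, 0.1076]
ee_rot: [-3.141, 0.001, -3.013]
wrist_force: [-1.0, 0.6, 2.7]
width: 0.0231
finger_force: 30.0
```

Emit:
{"method": "move_arm", "body": {"deltas": [0,0,0,0,0,0,0.5,0,0,0,0,0,0,0.2,0,0,0,0,0,0,0,0,0,0,0,0,0,0,0,0,0,0,0,0,-0.2,0,0,0,0,0,-1,-0.2,0,0,0,0,0,-4,-0.2,0,0,0,0,0,-8,-0.2]}}

```text
time: 23.7
tool_pos: [0.4639, -0.201, 0.1861]
ee_rot: [3.139, -0.004, -3.013]
wrist_force: [-0.0, -0.7, 0.8]
width: 0.0565
finger_force: 0.0
```

Emit:
{"method": "move_arm", "body": {"deltas": [0,0,0,-5,0,0,-0.2,0,0,0,-10,3,0,-0.2,0,0,0,-12,8,0,-0.2,0,0,0,-12,12,0,-0.2,0,0,0,-12,15,0,-0.2,0,0,0,-12,15,0,-0.2,0,0,0,-12,15,0,-0.2,0,0,0,-12,15,0,-0.2]}}

```text
time: 24.5
tool_pos: [0.565, -0.0387, 0.1873]
ee_rot: [-3.141, 0.001, -3.014]
wrist_force: [-0.1, -1.0, 0.2]
width: 0.0565
finger_force: 0.0
```

```bash
python3 look.py e1 430 -240 500 -160 124 140; python3 look.py e2 400 -260 530 -140 78 92;python3 look.py e3 380 -280 550 -120 56 66; python3 look.py e4 560 -360 640 -250 15 30
```

```text
wrist 803 z 0.1303 (array([ 465.1, -199.7,   23.8,   23.6]), 44.9)
top 130 z 0.1296 (array([ 464.5, -202.6,   23. ,   22.5]), -46.9)
wrist 1473 z 0.0835 (array([ 465.7, -199.1,   62. ,   42.4]), 7.3)
top 286 z 0.0829 (array([ 465.1, -201.9,   62.4,   42.7]), 8.8)
wrist 2748 z 0.0617 (array([ 465. , -198.8,   89. ,   63.1]), 7.7)
top 628 z 0.061 (array([ 464.9, -201.4,   87.9,   62.7]), 7.4)
wrist 3049 z 0.0226 (array([ 595. , -303. ,   81.9,   66.4]), 10.8)
top 1067 z 0.0218 (array([ 595. , -305.5,   80.4,   66.9]), 10.3)
```

View pics/e2_top.png

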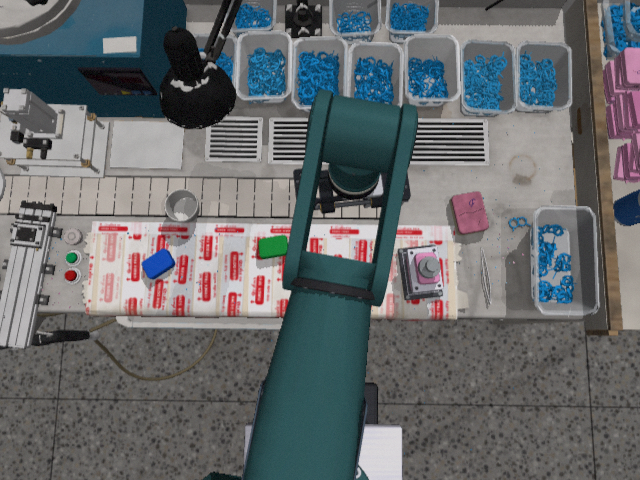

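The top view shows the finished pack at (422,270), with all centres within 2 mm and the heights right. The bystanders are where they were and the arm is clear. Handing in.

```bash
python3 -c "
from bench import robot
print(robot.close_job())"
```

```text
the job is handed in; nothing more can be done
None
```

The pack is built in order on the cooling bed (large mould, plate, small mould, weight with knob up), with measured centres within about 2 mm. Everything is released, and I handed the job in at about 25 s; no verdict came back.

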